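Feel the returned spring clamps, restock the stiff ones and shut the bin gate

ROBOT

A 7-joint arm with a two-finger parallel gripper is mounted at the origin on the work surface. World frame = base frame: x ahead of the robot, y to its left, z up, the work surface at z = 0. Lengths are in m, angles in rad, forces in N, time in s.
With the tool pointing down it reaches from about 0.425 to 0.875 m from the base axis. Payload 4.7 kg.
Tool frame: the origin (TCP) lies at the very end of the fingers, on their centre line; the grasp point (between the pads) lies 19 mm behind it; z points along the fingers, y is the line along which they close (so a half turn about z gives the same grasp; the last joint's range is limited). The gripper opens to 87 mm and grips with 3 to 60 N. Pads are 19 mm wide; open, the fingers measure 117 mm over their backs; the gripper's body (75 mm by 190 mm) begins 51 mm behind the grasp point.
Start: joints at [1.133, 0.321, -0.07, 1.45, 0.023, 1.371, -0.057], TCP at [0.284, -0.585, 0.19] pointing down, gripper open.
Joint ranges: [-2.86, 2.86], [-0.3, 2.09], [-1.38, 1.24], [0.06, 2.45], [-1.56, 4.7], [0.09, 2.05], [-2.69, 2.69]. Speed limits (rad/s): [2.57, 2.57, 3.14, 3.14, 3.14, 3.14, 3.14].

INTERFACE

Orientations are given as a rotation vector (axis times angle).
In Python, from bench import ctrl gives the robot as it stands.
- The arm moves only by the shell command python3 -m jog 'ROWS' [FORCE]. ROWS is JSON, a list that holds one entry, the list of rows, each a list of 7 numbers: the shift along the tool's x, y, z in mm, then the turn, a rotation vector about the tool's x, y, z in degrees, then the finger opening in mm, from 0 to 87. A call has 1 to 10 rows; each row is the pose to reach, as a shift and turn from the pose commanded when the call began, along the tool's axes at that moment; what a row does not reach only later rows make up. A row lasts 1/10 s, in which the tool goes at most 50 mm and 8.59 degrees, less where a joint would pass 70% of its speed; a pose out of reach is approached as far as the arm can. A call with a gripper value outside its range is refused whole. The fingers move at their own pace and stop on an object; FORCE is the grip in N (left out, the last holds). Time passes only in rows, so rows that repeat a pose let the fingers close. It gives the time, the measured TCP pose, the force, the opening and the grip force at its end, in the units of the state.
- ctrl.get_state(): the state, without advancing time (a new reading comes with each control period).
- ctrl.get_image(name): name is "scene" or "side" or "wrist"; returns a dict with "image" (384x512x3 uint8, red, green, blue), "depth" (384x512 float32, m along the optical axis (not along the pixel's ray), 0 where there is no reading), "fov_y" (degrees; the focal length in pixels is half the picture's height over the tangent of half this angle, whatever the lens; pixels are square), "cx", "cy" (the principal point, pixels), "rvec" (rotation vector, rad) and "tvec" (3), from world to camera coordinates, as OpenCV has them. Camera axes: x right, y down, z forward; pixel columns grow to the right and rows downward; lengths in m; the calibration is good to about 2 mm. The wrist camera is an equidistant fisheye: a pixel r from the principal point sees the ray r / f radians off the axis. A picture is of the moment at which its call begins.
- ctrl.close_job(): hands the job in; it is judged then, once.
The state is a dict: "time": time; "joint_positions": joint angles; "qd": joint speeds; "joint_torque": joint torques, N m; "position": TCP position; "tool_rot": TCP orientation; "ft_force": force on the tool from outside, world axes, zero at the start; "torque": the same for the moment, N m; "grip_width": opening from 0.0 (shut) to 1.0 (fully open); "grip_force": force on a finger pad.
Only numpy, scipy, OpenCV 4.12 (cv2) and the standard library are available. Lean on these libraries where they do the work, as an engineer would, in place of code of your own. Each camera call takes 0.05 s, during which the arm holds its last target. There are 200 camera calls.

TASK

Squeeze each spring clamp lying on the bench to feel its spring: put the ones that are still stiff into the open-topped wooden stock bin, and the slack ones into the low grey reject tray. When every clamp is sorted, and not before, push the stock bin's gate fully shut so that it snaps home on its catch. Leave the other things on the bench where they are.

Things in the scene. Friction and masses are not known exactly. Their poses are not given: they have to be found in the camera images.
- clamp1: a spring clamp lying flat, steel with black grips, 92 x 44 x 22 mm, 85 g. Origin: on its underside midway between the grips; +x points to the pivot (40 mm) and jaw tips (75 mm), z up; the grips run back to x = -20 mm. Flat grip faces, 36 x 22 mm, at y = +22 and -22 mm, are squeezed together along y, by 10 mm at most (34 mm over all: firm stop). May be absent
- clamp2: a spring clamp like clamp1 to look at, in size, axes and origin. May be absent. Each of the six may be stiff or slack, anew at every start; it cannot be seen. Squeezed at the origin, a stiff one gives only 1 to 2 mm, even at 60 N; a slack one starts to yield at 2 to 3 N and reaches its stop at about 9 N
- clamp3: a spring clamp like clamp1 to look at, in size, axes and origin. May be absent
- clamp4: a spring clamp like clamp1 to look at, in size, axes and origin. May be absent
- clamp5: a spring clamp like clamp1 to look at, in size, axes and origin. May be absent
- clamp6: a spring clamp like clamp1 to look at, in size, axes and origin. May be absent
- clamp1_grip (a point): clamp1: midway between its grips and 11 mm above its underside, the point to squeeze at (in all clamps the judge tells stiff from slack by a shift of this point of 0.04 mm, far too small to read)
- clamp2_grip (a point): clamp2: midway between its grips and 11 mm above its underside, the point to squeeze at
- clamp3_grip (a point): clamp3: midway between its grips and 11 mm above its underside, the point to squeeze at
- clamp4_grip (a point): clamp4: midway between its grips and 11 mm above its underside, the point to squeeze at
- clamp5_grip (a point): clamp5: midway between its grips and 11 mm above its underside, the point to squeeze at
- clamp6_grip (a point): clamp6: midway between its grips and 11 mm above its underside, the point to squeeze at
- stock_bin: fixed wooden bin, open at the top, 220 mm along its x, 205 mm along its y, 80 mm high, walls 8 mm, floor 6 mm; origin under its centre. Its front (-x side) has only an 18 mm high lip and is closed by the gate. A small catch block stands on the outside of its -y wall, 10 to 40 mm behind the front and reaching 22 mm out, 35 to 65 mm high
- reject_tray: fixed low open tray of grey plastic, 220 mm along its x, 180 mm along its y, 45 mm high, walls 4 mm; origin under its centre
- gate (a joint): opening angle of the bin's steel gate, rad: 0 shut and seated, growing as it swings out (to the bin's -x); starts at 0.5 to 0.9, stays where left. In the last 0.12 rad its striker meets a ball catch that resists (about 6 to 9 N at the free edge) until about 0.03, where it snaps past and is drawn home; a gate let go before that springs back ajar
- gate_hinge (a point): point on the gate's upright hinge axis, 42 mm up, at the bin's front corner on its +y side; its axes turn with the gate: -y runs along it to the free edge (241 mm), -x out of its outer face (at x = -12 mm). The panel is 10 mm thick, from 8 to 76 mm above the bench. With the gate shut these axes are parallel to the bin's
- gate_push (a point): point on the gate's outer face, 150 mm from the hinge axis, 42 mm up: a good place to push; its axes are the gate's
- hex_nut: bystander: big steel nut, 34 mm wide, 16 mm high, among the clamps; origin under its centre
- tape_roll: bystander: roll of paper tape, 56 mm across, 24 mm high, among the clamps; origin under its centre
- oil_bottle: bystander: white bottle, 44 mm across, 130 mm high, beyond the clamps; origin under its centre
- wrench: bystander (fixed): wrench 190 mm long lying beyond the clamps; origin under its middle
- mug: bystander: white mug, 80 mm across, 90 mm high; origin under its centre
- screw_carton: bystander (fixed): cardboard carton 100 x 70 x 50 mm; origin under its centre
- screwdriver: bystander (fixed): screwdriver 200 mm long lying at the right; origin under its middle

How it is judged:
On the way, in this order (a step that is already met when the one before it is completed fails the run):
1. every stiff clamp lies in the stock bin and every slack one in the reject tray (((x of clamp1_grip in the frame of clamp1 above -8e-06 m and x of clamp1 in the frame of stock_bin between -0.102 and 0.102 m and y of clamp1 in the frame of stock_bin between -0.0945 and 0.0945 m and z of clamp1 in the frame of stock_bin between -0.005 and 0.075 m) or (x of clamp1_grip in the frame of clamp1 below 1.5e-06 m and x of clamp1 in the frame of reject_tray between -0.106 and 0.106 m and y of clamp1 in the frame of reject_tray between -0.086 and 0.086 m and z of clamp1 in the frame of reject_tray between -0.005 and 0.06 m)) and ((x of clamp2_grip in the frame of clamp2 above -8e-06 m and x of clamp2 in the frame of stock_bin between -0.102 and 0.102 m and y of clamp2 in the frame of stock_bin between -0.0945 and 0.0945 m and z of clamp2 in the frame of stock_bin between -0.005 and 0.075 m) or (x of clamp2_grip in the frame of clamp2 below 1.5e-06 m and x of clamp2 in the frame of reject_tray between -0.106 and 0.106 m and y of clamp2 in the frame of reject_tray between -0.086 and 0.086 m and z of clamp2 in the frame of reject_tray between -0.005 and 0.06 m)) and ((x of clamp3_grip in the frame of clamp3 above -8e-06 m and x of clamp3 in the frame of stock_bin between -0.102 and 0.102 m and y of clamp3 in the frame of stock_bin between -0.0945 and 0.0945 m and z of clamp3 in the frame of stock_bin between -0.005 and 0.075 m) or (x of clamp3_grip in the frame of clamp3 below 1.5e-06 m and x of clamp3 in the frame of reject_tray between -0.106 and 0.106 m and y of clamp3 in the frame of reject_tray between -0.086 and 0.086 m and z of clamp3 in the frame of reject_tray between -0.005 and 0.06 m)) and ((x of clamp4_grip in the frame of clamp4 above -8e-06 m and x of clamp4 in the frame of stock_bin between -0.102 and 0.102 m and y of clamp4 in the frame of stock_bin between -0.0945 and 0.0945 m and z of clamp4 in the frame of stock_bin between -0.005 and 0.075 m) or (x of clamp4_grip in the frame of clamp4 below 1.5e-06 m and x of clamp4 in the frame of reject_tray between -0.106 and 0.106 m and y of clamp4 in the frame of reject_tray between -0.086 and 0.086 m and z of clamp4 in the frame of reject_tray between -0.005 and 0.06 m)) and ((x of clamp5_grip in the frame of clamp5 above -8e-06 m and x of clamp5 in the frame of stock_bin between -0.102 and 0.102 m and y of clamp5 in the frame of stock_bin between -0.0945 and 0.0945 m and z of clamp5 in the frame of stock_bin between -0.005 and 0.075 m) or (x of clamp5_grip in the frame of clamp5 below 1.5e-06 m and x of clamp5 in the frame of reject_tray between -0.106 and 0.106 m and y of clamp5 in the frame of reject_tray between -0.086 and 0.086 m and z of clamp5 in the frame of reject_tray between -0.005 and 0.06 m)) and ((x of clamp6_grip in the frame of clamp6 above -8e-06 m and x of clamp6 in the frame of stock_bin between -0.102 and 0.102 m and y of clamp6 in the frame of stock_bin between -0.0945 and 0.0945 m and z of clamp6 in the frame of stock_bin between -0.005 and 0.075 m) or (x of clamp6_grip in the frame of clamp6 below 1.5e-06 m and x of clamp6 in the frame of reject_tray between -0.106 and 0.106 m and y of clamp6 in the frame of reject_tray between -0.086 and 0.086 m and z of clamp6 in the frame of reject_tray between -0.005 and 0.06 m))), for 0.5 s.
2. the gate is shut home on its catch (value of joint gate below 0.02 rad), for 0.2 s.
At the end, for the whole second after the job is handed in: every clamp present lies in its container (origin between the walls, in the bin less than 75 mm and in the tray less than 60 mm above the bench): stiff ones in the stock bin, slack ones in the reject tray; the gate is within 0.02 rad of shut, and was shut only after all were sorted (all of step 1 and value of joint gate below 0.02 rad); the robot touches nothing.
It fails at once if a bystander was moved by more than 60 mm (distance of any of hex_nut, tape_roll, oil_bottle, mug from where it was at the start of the episode above 0.06 m).
Of clamp1, clamp2, clamp3, clamp4, clamp5, clamp6 only 4 to 6 are there at a start; the rules pass over those that are not, and their reading is None.
At some moment in a run one of clamp1, clamp2, clamp3, clamp4, clamp5, clamp6 may be knocked a few centimetres aside while the robot is not near it.
Once in a run the grip may slacken for a moment while it holds something.
It also fails if it takes over 210 s, if anything falls off the work surface, if the arm or the gripper's body presses on something with over 40 N, if the wrist force passes 120 N, or if a joint passes its speed limit or range.

## Working session

There is one attempt and no reset: what is moved stays moved. The work goes in short steps, Python scripts to look and compute and a shell command to move; the robot and the scene stay as the last step left them, time stands still between calls to the robot, and variables do not carry over. Pictures are saved under pics/ and viewed, at most 17 in all, crops included, and the job is handed in when it is done.

```bash
ls; mkdir -p pics; python3 - <<'E'
from bench import ctrl
import cv2,numpy as np,pickle
s=ctrl.get_state();print(s)
for n in("scene","side"):
    d=ctrl.get_image(n);pickle.dump(d,open(n+'.pkl','wb'))
    cv2.imwrite(f'pics/{n}0.png',d['image'][:,:,::-1]);print(n,d['fov_y'],d['cx'],d['cy'],d['rvec'],d['tvec'])
E
```

```text
pics
{'time': 0.0, 'joint_positions': array([ 1.13310167,  0.32187016, -0.0700846 ,  1.45165801,  0.0225881 ,
        1.37080627, -0.05687348]), 'qd': array([-0.00020025,  0.00061696,  0.00121082, -0.00023298, -0.00064724,
       -0.00178312, -0.00076809]), 'joint_torque': array([-2.51755080e-05, -4.91289496e+01, -4.03907290e-01, -3.12527633e+01,
       -6.38609659e-02,  4.36439062e-02,  1.91382642e-04]), 'position': array([ 0.28346549, -0.58425065,  0.18933948]), 'tool_rot': array([-3.05992047e+00, -7.03317941e-01,  8.18069890e-04]), 'ft_force': array([-0.01074574, -0.60505686,  0.40899137]), 'torque': array([-0.04196852,  0.02053498, -0.00091303]), 'grip_force': 0.0, 'grip_width': 0.9994456488444914}
scene 50.388041644468245 257.5242740242169 191.46084422668008 [ 2.13719693  0.58730239 -0.2689627 ] [-0.50013675 -0.17496277  1.61591734]
side 57.08842486441892 254.8043311629567 191.8702054189867 [ 0.21919522 -2.64301576  1.53366392] [0.5740024  0.13146754 0.90348711]
```

View pics/scene0.png

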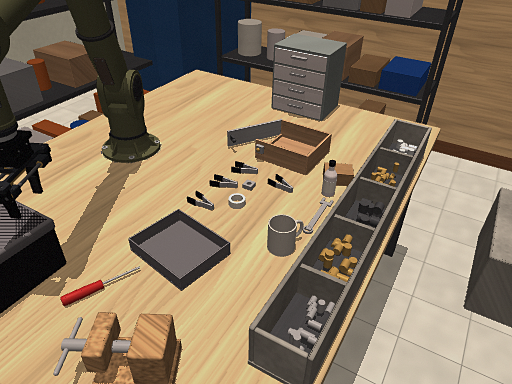

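View pics/side0.png

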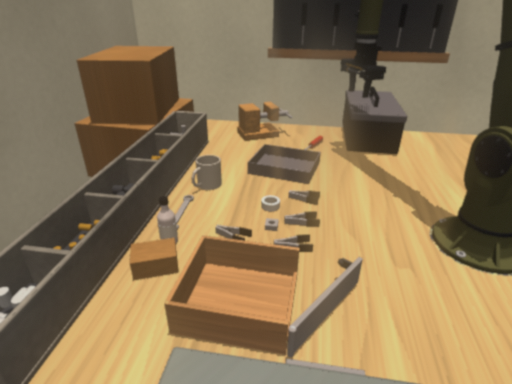

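Scene view: four clamps near (243,168), (222,181), (201,200) and (281,183), nut (249,185), tape (237,201), tray (180,247), bin (293,147), gate (255,131). Side view shows the same clamps at (304,196), (301,218), (293,240), (234,231). The one at (293,240) may be two. I'll rectify both views to a top-down map.

```bash
cat > h.py <<'E'
import numpy as np,cv2,pickle
from scipy.spatial.transform import Rotation as R
def K(d):
    f=d['image'].shape[0]/2/np.tan(np.radians(d['fov_y'])/2);return np.array([[f,0,d['cx']],[0,f,d['cy']],[0,0,1]])
def ray(d,uv,z):
    Rm=cv2.Rodrigues(d['rvec'])[0];c=-Rm.T@d['tvec'];v=Rm.T@np.linalg.inv(K(d))@np.array([*uv,1.])
    return c+v*(z-c[2])/v[2]
def ortho(d,x0,x1,y0,y1,z,s=1.0):
    # rows: x decreasing downward, cols: y decreasing rightward; s px per mm
    Rm=cv2.Rodrigues(d['rvec'])[0]
    H=K(d)@np.c_[Rm[:,0],Rm[:,1],Rm[:,2]*z+d['tvec']]
    A=np.array([[0,-1/s/1000,x1],[-1/s/1000,0,y1],[0,0,1]])
    w,h=int((y1-y0)*1000*s),int((x1-x0)*1000*s)
    return cv2.warpPerspective(d['image'],H@A,(w,h),flags=cv2.INTER_LINEAR|cv2.WARP_INVERSE_MAP)
def xyz(d):
    h,w=d['depth'].shape;k=K(d);v,u=np.mgrid[:h,:w];Z=d['depth']
    P=np.stack([(u-k[0,2])/k[0,0]*Z,(v-k[1,2])/k[0,0]*Z,Z],-1)-d['tvec']
    return P@cv2.Rodrigues(d['rvec'])[0]
E
python3 - <<'E'
from h import *
a=pickle.load(open('scene.pkl','rb'));b=pickle.load(open('side.pkl','rb'))
for n,p in dict(c1=(243,168),c2=(222,181),c3=(201,200),c4=(281,183),nut=(249,185),tape=(237,201),tray=(180,247),bin=(293,147)).items(): print(n,ray(a,p,.02).round(3))
for n,p in dict(c3=(304,196),c2=(301,218),c1=(293,240),c4=(234,231)).items(): print(n,ray(b,p,.02).round(3))
E
```

```text
c1 [0.471 0.08  0.02 ]
c2 [ 0.453 -0.028  0.02 ]
c3 [ 0.455 -0.153  0.02 ]
c4 [0.631 0.069 0.02 ]
nut [0.544 0.001 0.02 ]
tape [ 0.557 -0.096  0.02 ]
tray [ 0.535 -0.358  0.02 ]
bin [0.558 0.313 0.02 ]
c3 [ 0.452 -0.13   0.02 ]
c2 [ 0.455 -0.009  0.02 ]
c1 [0.47  0.093 0.02 ]
c4 [0.623 0.08  0.02 ]
```

```bash
python3 - <<'E'
from h import *
a=pickle.load(open('scene.pkl','rb'));b=pickle.load(open('side.pkl','rb'))
# clamps region, 2 views side by side at z=.022 (top of clamps)
A=[ortho(d,.38,.70,-.21,.15,.022,1.1) for d in(a,b)]
im=np.hstack(A);cv2.imwrite('pics/o1.png',im[:,:,::-1]);print(im.shape)
B=[ortho(a,.30,.85,-.5,.5,.045,.6),ortho(b,.30,.85,-.5,.5,.076,.6)]
im=np.vstack(B)[:600];cv2.imwrite('pics/o2.png',im[:,:,::-1]);print(im.shape)
# point-cloud: bin rim (z .074-.086), tray rim (.04-.05)
for d in(a,b):
    P=xyz(d);x,y,z=P[...,0],P[...,1],P[...,2]
    for nm,lo,hi,m in(('bin',.072,.084,(y>.15)&(y<.55)),('tray',.038,.048,(y<-.22)&(y>-.55))):
        m=m&(z>lo)&(z<hi)&(x>.35)&(x<.85)&(d['depth']>0)
        q=P[m][:,:2].astype(np.float32);
        if len(q)>10: print(nm,len(q),cv2.minAreaRect(q),np.percentile(q,[2,98],axis=0).round(3).tolist())
E
```

```text
(351, 792, 3)
(600, 600, 3)
bin 473 ((0.5177531242370605, 0.29151004552841187), (0.21714302897453308, 0.32322925329208374), 86.72434997558594) [[0.363, 0.184], [0.678, 0.395]]
tray 626 ((0.600827693939209, -0.3236525058746338), (0.27597135305404663, 0.3432252109050751), 78.8803939819336) [[0.413, -0.463], [0.781, -0.225]]
bin 2318 ((0.5184849500656128, 0.29820889234542847), (0.21545451879501343, 0.32568246126174927), 85.23617553710938) [[0.362, 0.193], [0.677, 0.401]]
tray 378 ((0.5330095291137695, -0.35568785667419434), (0.18698449432849884, 0.22113898396492004), 79.1873550415039) [[0.415, -0.458], [0.652, -0.248]]
```

View pics/o1.png

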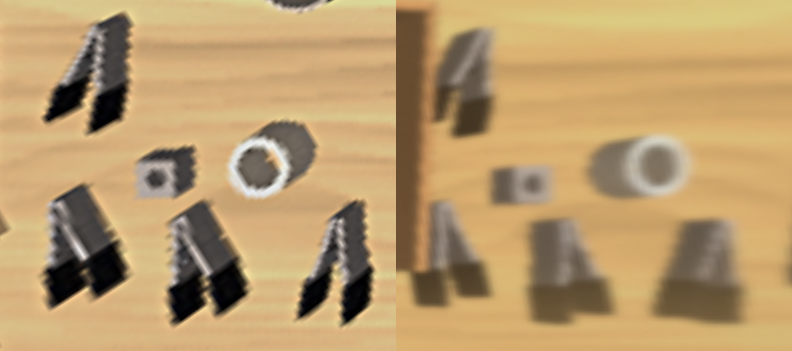

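View pics/o2.png

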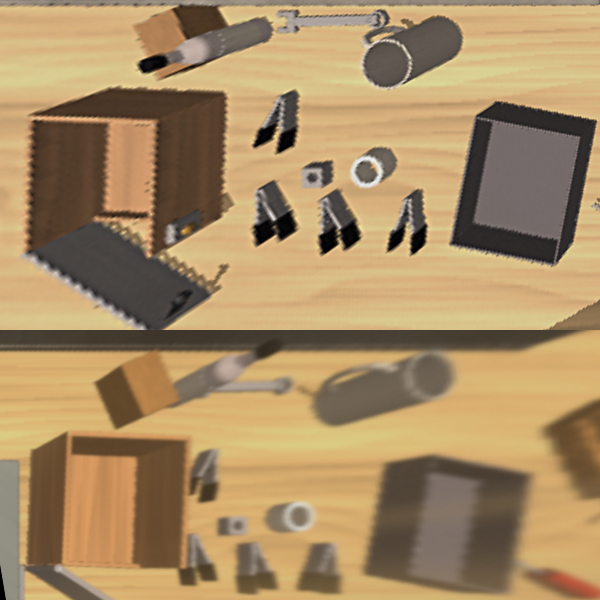

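```bash
cat >> h.py <<'E'
def wr(d,x,y,z):  # world grid -> fisheye/pinhole remap
    P=np.stack([x,y,np.full_like(x,z)],-1)@cv2.Rodrigues(d['rvec'])[0].T+d['tvec']
    th=np.arctan2(np.hypot(P[...,0],P[...,1]),P[...,2]);ph=np.arctan2(P[...,1],P[...,0]);f=K(d)[0,0]
    return cv2.remap(d['image'],(d['cx']+f*th*np.cos(ph)).astype(np.float32),(d['cy']+f*th*np.sin(ph)).astype(np.float32),cv2.INTER_LINEAR)
def row(s,x,y,z,psi=None):
    """local jog shift mm / turn deg from state s to world target; psi = heading deg of tool x, nearest half turn"""
    Rm=R.from_rotvec(s['tool_rot']).as_matrix();d=Rm.T@(np.array([x,y,z])-s['position'])*1000
    p=np.degrees(np.arctan2(Rm[1,0],Rm[0,0]))
    t=R.from_rotvec([0,0,0])
    q=p if psi is None else p+(psi-p+90)%180-90
    T=R.from_matrix(np.array([[np.cos(np.radians(q)),np.sin(np.radians(q)),0],[np.sin(np.radians(q)),-np.cos(np.radians(q)),0],[0,0,-1]]).T).as_matrix()
    return d.round(1),np.degrees(R.from_matrix(Rm.T@T).as_rotvec()).round(1),'psi now',round(p,1)
E
python3 - <<'E'
from h import *
from bench import ctrl
a=pickle.load(open('scene.pkl','rb'));b=pickle.load(open('side.pkl','rb'))
x0,x1,y0,y1=.38,.70,-.21,.15
M=[]
for d in(a,b):
    o=ortho(d,x0,x1,y0,y1,.02,2);hsv=cv2.cvtColor(o,cv2.COLOR_RGB2HSV);M.append(((hsv[...,1]<75)|(hsv[...,2]<60)).astype(np.uint8))
m=M[0]&M[1];m=cv2.morphologyEx(m,cv2.MORPH_OPEN,np.ones((3,3)))
cv2.imwrite('pics/m.png',m*255)
n,l,st,c=cv2.connectedComponentsWithStats(m)
for i in range(1,n):
    if st[i,4]<300: continue
    p=np.argwhere(l==i).astype(float);q=np.c_[x1-p[:,0]/2000,y1-p[:,1]/2000]
    w,v=np.linalg.eigh(np.cov(q.T));ax=v[:,1]*np.sign(v[0,1]);r=(q-q.mean(0))@np.c_[ax,[-ax[1],ax[0]]]
    print(q.mean(0).round(3),'yaw',np.degrees(np.arctan2(ax[1],ax[0])).round(0),'ext',np.ptp(r,axis=0).round(3),(r.min(0)*1e3).round(),(r.max(0)*1e3).round(),st[i,4]/4)
for d in(a,b):
    P=xyz(d);m=(P[...,2]>.073)&(P[...,2]<.086)&(P[...,0]>.465)&(P[...,0]<.72)&(P[...,1]>.16)&(P[...,1]<.42)
    print(cv2.minAreaRect(P[m][:,:2].astype(np.float32)))
    m=(P[...,2]>.06)&(P[...,2]<.082)&(P[...,0]>.2)&(P[...,0]<.44)&(P[...,1]>.1)&(P[...,1]<.45)
    print('gate',cv2.minAreaRect(P[m][:,:2].astype(np.float32)))
s=ctrl.get_state()
print(row(s,.44,-.16,.30,0))
E
```

```text
[0.641 0.075] yaw -19.0 ext [0.066 0.036] [-31. -19.] [35. 17.] 1226.75
[ 0.549 -0.086] yaw -71.0 ext [0.068 0.056] [-35. -29.] [34. 28.] 2805.5
[0.534 0.018] yaw 4.0 ext [0.031 0.023] [-16. -12.] [16. 12.] 665.75
[0.483 0.098] yaw 14.0 ext [0.06  0.037] [-26. -18.] [34. 19.] 1293.0
[ 0.468 -0.014] yaw 11.0 ext [0.057 0.035] [-25. -18.] [32. 17.] 1172.25
[ 0.471 -0.145] yaw -19.0 ext [0.058 0.02 ] [-28. -11.] [30.  9.] 839.0
((0.570169985294342, 0.2903681993484497), (0.2146848738193512, 0.21531623601913452), 87.63167572021484)
gate ((0.38352298736572266, 0.29281169176101685), (0.22338536381721497, 0.044472724199295044), 65.41463470458984)
((0.5694732069969177, 0.2939492166042328), (0.20813743770122528, 0.2169192135334015), 87.65470886230469)
gate ((0.3832879662513733, 0.2939049005508423), (0.2164609283208847, 0.04115879535675049), 66.62425231933594)
(array([ 326.1, -313.6, -110. ]), array([-0.1,  0. , 25.9]), 'psi now', np.float64(25.9))
```

View pics/m.png

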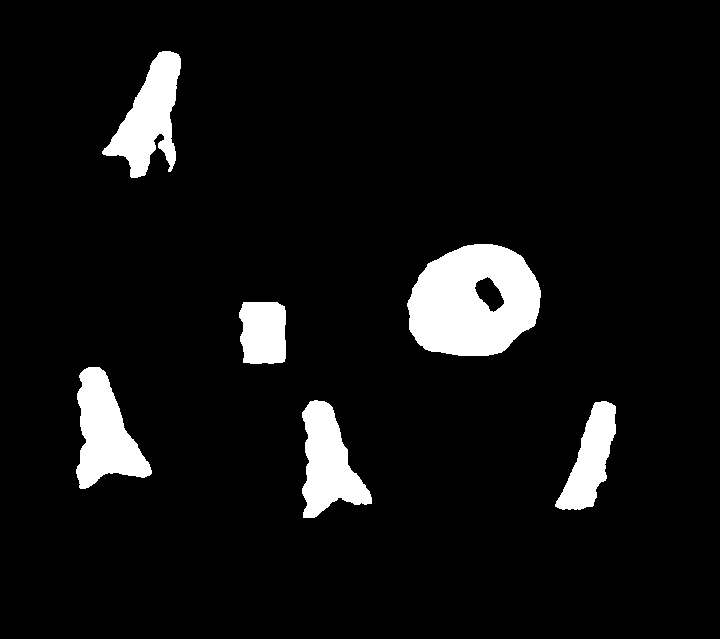

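Mask shows four clamps, tips at (165,60), (95,375), (320,408) and (603,410), all with grips toward the robot. I'll now go above them for a close look.

```bash
python3 -m jog '[[[0,0,-50,0,0,0,87],[50,-55,-100,0,0,5,87],[90,-97,-110,0,0,10,87],[130,-140,-110,0,0,15,87],[165,-180,-110,0,0,20,87],[200,-215,-110,0,0,25,87],[235,-255,-110,0,0,25.9,87],[270,-295,-110,0,0,25.9,87],[305,-330,-110,0,0,25.9,87],[340,-370,-110,0,0,25.9,87]]]'
python3 - <<'E'
from h import *
from bench import ctrl
print(row(ctrl.get_state(),.46,-.03,.30,0))
E
```

```text
time: 1.1
position: [0.4099, -0.1634, 0.3]
tool_rot: [3.141, -0.001, -0.0]
ft_force: [1.5, 0.4, -0.0]
grip_width: 0.999
grip_force: 0.0
(array([  50.1, -133.4,   -0. ]), array([ 0.,  0., -0.]), 'psi now', np.float64(-0.0))
```

```bash
python3 -m jog '[[[25,-60,0,0,0,0,87],[40,-100,0,0,0,0,87],[50,-133,0,0,0,0,87],[50,-133,0,0,0,0,87],[50,-133,0,0,0,0,87]]]'
python3 - <<'E'
from h import *
from bench import ctrl
d=ctrl.get_image('wrist');pickle.dump(d,open('wrist.pkl','wb'))
print(d['fov_y'],-cv2.Rodrigues(d['rvec'])[0].T@d['tvec'])
c,r=np.meshgrid(np.arange(760),np.arange(560));s=1.4/1000
o=wr(d,.74-r/1400,.22-c/1400,.018)
im=np.zeros((560,760,3),np.uint8);im[:]=o;
cv2.imwrite('pics/w1.png',im[:,:,::-1])
E
```

```text
time: 1.6
position: [0.4597, -0.0319, 0.2999]
tool_rot: [3.141, 0.004, -0.001]
ft_force: [0.1, -1.1, -0.1]
grip_width: 0.999
grip_force: 0.0
65.70646984690485 [ 0.53157947 -0.03141419  0.49516636]
```

View pics/w1.png

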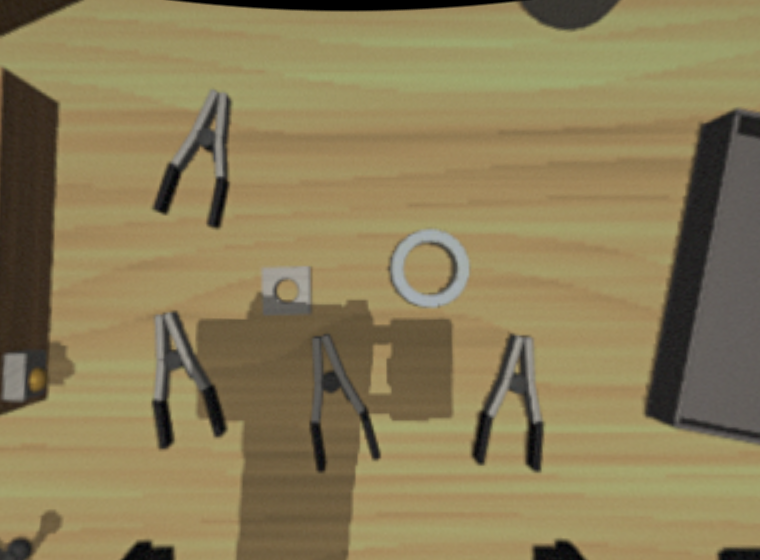

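Wrist view shows the four clamps clearly. Grip ends are at (166,446)/(220,433), (321,470)/(376,458), (479,462)/(536,469) and (160,211)/(215,226). The headings are 11.7, 12.3, -6.5 and -14.2°. Starting with the rightmost clamp, C3.

```bash
python3 -m jog '[[[-14,40,30,0,0,3,87],[-28,80,70,0,0,6.5,87],[-28,113,110,0,0,6.5,87],[-28,113,160,0,0,6.5,87],[-28,113,205,0,0,6.5,87],[-28,113,245,0,0,6.5,87],[-28,113,275,0,0,6.5,87],[-28,113,292,0,0,6.5,87],[-28,113,292,0,0,6.5,87],[-28,113,292,0,0,6.5,87]]]'
python3 -m jog '[[[0,0,0,0,0,0,40],[0,0,0,0,0,0,20],[0,0,0,0,0,0,20],[0,0,0,0,0,0,20],[0,0,0,0,0,0,20],[0,0,0,0,0,0,20],[0,0,0,0,0,0,20],[0,0,0,0,0,0,20]]]' 20
```

```text
time: 2.65
position: [0.4315, -0.1468, 0.0085]
tool_rot: [3.136, -0.182, -0.001]
ft_force: [-0.1, 0.0, 1.2]
grip_width: 1.001
grip_force: 0.0
time: 3.45
position: [0.4319, -0.1455, 0.0082]
tool_rot: [3.136, -0.178, -0.0]
ft_force: [-0.0, 0.3, -0.2]
grip_width: 0.355
grip_force: 0.0
```

```bash
python3 - <<'E'
from h import *
from bench import ctrl
print(ctrl.get_state()['grip_width']*87)
d=ctrl.get_image('wrist');pickle.dump(d,open('wrist.pkl','wb'));b=ctrl.get_image('scene')
i=np.hstack([cv2.resize(d['image'][100:],(512,284)),cv2.resize(b['image'][130:250,150:330],(286,284))[:,:286]])
cv2.imwrite('pics/w2.png',i[:,:,::-1])
E
```

```text
30.89603247508682
```

View pics/w2.png

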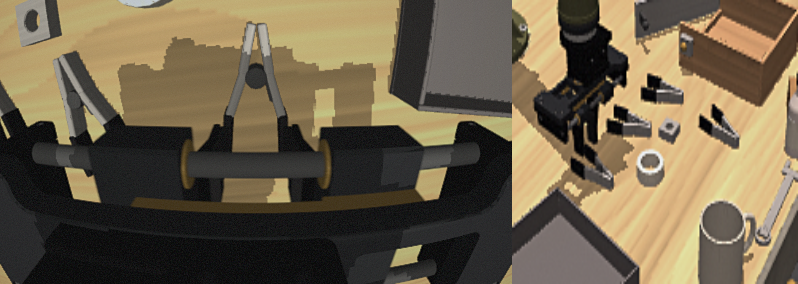

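The fingers straddle the clamp at (205-285,150) in the picture. They may still be closing, so I'll wait longer.

```bash
python3 -m jog '[[[0,0,0,0,0,0,20],[0,0,0,0,0,0,20],[0,0,0,0,0,0,20],[0,0,0,0,0,0,20]]]' 20; python3 -m jog '[[[0,0,0,0,0,0,0],[0,0,0,0,0,0,0],[0,0,0,0,0,0,0],[0,0,0,0,0,0,0],[0,0,0,0,0,0,0],[0,0,0,0,0,0,0]]]' 20
```

```text
time: 3.95
position: [0.4319, -0.1455, 0.0082]
tool_rot: [3.136, -0.178, 0.0]
ft_force: [-0.8, 1.0, -0.4]
grip_width: 0.23
grip_force: 0.0
time: 4.55
position: [0.4319, -0.1455, 0.0082]
tool_rot: [3.136, -0.178, -0.0]
ft_force: [0.2, -0.4, -0.8]
grip_width: 0.008
grip_force: 0.0
```

```bash
python3 -m jog '[[[0,0,-100,0,0,0,60],[0,0,-100,0,0,0,87],[0,0,-100,0,0,0,87],[0,0,-100,0,0,0,87],[0,0,-100,0,0,0,87],[0,0,-100,0,0,0,87]]]'
python3 - <<'E'
from h import *
from bench import ctrl
d=ctrl.get_image('wrist');s=ctrl.get_state()
print(s['position'],-cv2.Rodrigues(d['rvec'])[0].T@d['tvec'])
c,r=np.meshgrid(np.arange(760),np.arange(560))
o=wr(d,.68-r/1400,.12-c/1400,.018)
cv2.imwrite('pics/w3.png',o[:,:,::-1])
b=ctrl.get_image('scene');pickle.dump(b,open('scene2.pkl','wb'))
for p in((.4315,-.1455,.008),(.408,-.145,.022)):print(cv2.projectPoints(np.array([p]),b['rvec'],b['tvec'],K(b),None)[0].ravel())
E
```

```text
time: 5.15
position: [0.4307, -0.1451, 0.1068]
tool_rot: [-3.136, 0.178, 0.004]
ft_force: [-0.7, 1.4, -0.4]
grip_width: 0.464
grip_force: 0.0
[ 0.43077211 -0.14509951  0.10680717] [ 0.50244263 -0.15319342  0.3018517 ]
[196.6303253  199.44147077]
[190.66870092 193.6902063 ]
```

View pics/w3.png

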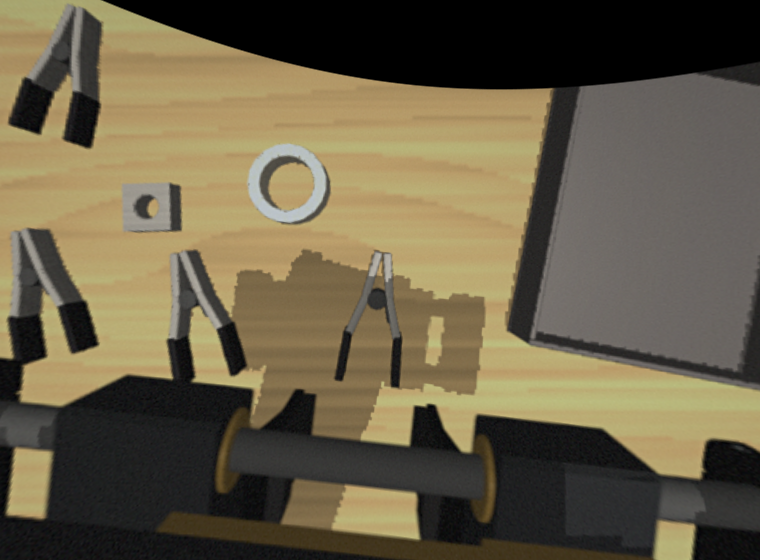

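```bash
cat >> h.py <<'E'
def xyzw(d):
    f=K(d)[0,0];h,w=d['depth'].shape;v,u=np.mgrid[:h,:w];a=u-d['cx'];b=v-d['cy'];r=np.hypot(a,b)+1e-9
    t=np.tan(np.minimum(r/f,1.5));Z=d['depth'];return (np.stack([a/r*t*Z,b/r*t*Z,Z],-1)-d['tvec'])@cv2.Rodrigues(d['rvec'])[0]
E
python3 - <<'E'
from h import *
from bench import ctrl
d=ctrl.get_image('wrist');s=ctrl.get_state();print(s['position'],s['grip_width'])
P=xyzw(d);x,y,z=P[...,0],P[...,1],P[...,2];ok=d['depth']>0
m=ok&(abs(x-.43)<.03)&(abs(y+.145)<.1)&(z>.05)&(z<.17)
q=P[m];print(len(q));
for lo in np.arange(.09,.17,.01):
    k=q[(q[:,2]>lo)&(q[:,2]<lo+.01)]
    if len(k):
        L=k[k[:,1]>-.145];Rr=k[k[:,1]<-.145];print(lo.round(2),[ (g.min(0).round(3),g.max(0).round(3)) for g in(L,Rr) if len(g)])
m=ok&(abs(x-.425)<.03)&(abs(y+.145)<.035)&(z<.05)&(z>.008)
print('clamp z',np.percentile(z[m],[5,50,95]),x[m].min(),x[m].max(),y[m].min(),y[m].max())
m=ok&(abs(x-.5)<.03)&(abs(y+.2)<.03);print('table z',np.median(z[m]))
E
```

```text
[ 0.43114224 -0.14521051  0.10718216] 0.6046889254511051
1047
0.13 [(array([ 0.439, -0.122,  0.139]), array([ 0.444, -0.118,  0.14 ])), (array([ 0.432, -0.174,  0.139]), array([ 0.438, -0.17 ,  0.14 ]))]
0.14 [(array([ 0.43 , -0.122,  0.14 ]), array([ 0.447, -0.113,  0.15 ])), (array([ 0.424, -0.179,  0.14 ]), array([ 0.44 , -0.168,  0.15 ]))]
0.15 [(array([ 0.433, -0.122,  0.15 ]), array([ 0.447, -0.113,  0.16 ])), (array([ 0.428, -0.179,  0.15 ]), array([ 0.44 , -0.169,  0.16 ]))]
0.16 [(array([ 0.426, -0.122,  0.16 ]), array([ 0.447, -0.112,  0.17 ])), (array([ 0.42 , -0.181,  0.16 ]), array([ 0.44 , -0.169,  0.17 ]))]
clamp z [0.01926771 0.02252146 0.02390071] 0.404718153627363 0.45492334211902263 -0.16649032930755103 -0.11989897376070112
table z 0.0010096025324556335
```

Depth shows the finger ends at z≈0.139 while the TCP reads 0.107, so the real fingertips are about 32 mm higher than reported. I'll go lower with force checks.

```bash
python3 -m jog '[[[-4,0,0,0,0,0,87],[-4,0,30,0,0,0,87],[-4,0,60,0,0,0,87],[-4,0,85,0,0,0,87],[-4,0,105,0,0,0,87],[-4,0,117,0,0,0,87],[-4,0,122,0,0,0,87],[-4,0,122,0,0,0,87]]]'
python3 - <<'E'
from h import *
from bench import ctrl
d=ctrl.get_image('wrist');s=ctrl.get_state();p=s['position'];print(p,s['grip_width'],s['ft_force'])
P=xyzw(d);x,y,z=P[...,0],P[...,1],P[...,2];ok=d['depth']>0
m=ok&(abs(x-p[0])<.03)&(abs(abs(y-p[1])-.05)<.02)&(z<.08)&(z>.006);print(len(z[m]),np.sort(z[m])[:10])
E
```

```text
time: 6.1
position: [0.4277, -0.145, -0.014]
tool_rot: [-3.136, 0.178, 0.001]
ft_force: [0.2, -0.5, -0.5]
grip_width: 0.999
grip_force: 0.0
[ 0.42828253 -0.14520382 -0.01333708] 0.9985480874639386 [-0.09807621  0.6673361   1.02228049]
2745 [0.01800878 0.01809461 0.01836605 0.01845398 0.01854896 0.01861339
 0.01869832 0.01873245 0.01883786 0.01902561]
```

```bash
python3 -m jog '[[[0,0,5,0,0,0,87],[0,0,9,0,0,0,87],[0,0,9,0,0,0,60],[0,0,9,0,0,0,30],[0,0,9,0,0,0,20],[0,0,9,0,0,0,20],[0,0,9,0,0,0,20],[0,0,9,0,0,0,20],[0,0,9,0,0,0,20],[0,0,9,0,0,0,20]]]' 20
```

```text
time: 7.15
position: [0.4279, -0.1451, -0.0227]
tool_rot: [3.136, -0.178, -0.0]
ft_force: [-1.7, 0.3, 1.3]
grip_width: 0.487
grip_force: 20.0
```

Opening is 42.4 mm at 20 N, so C3 is stiff and goes to the bin.

```bash
python3 -m jog '[[[0,0,0,0,0,0,20],[0,0,-20,0,0,0,20],[0,0,-60,0,0,0,20],[0,0,-105,0,0,0,20],[5,-40,-140,0,0,0,20],[11,-85,-150,0,0,0,20],[17,-130,-150,0,0,0,20],[23,-175,-150,0,0,0,20],[29,-220,-150,0,0,-2,20],[35,-265,-150,0,0,-4,20]]]' 40
python3 -m jog '[[[6,-40,0,0,0,0,20],[12,-80,0,0,0,0,20],[18,-120,0,0,0,0,20],[24,-160,0,0,0,0,20],[28,-195,0,0,0,0,20],[32,-225,0,0,0,0,20],[32,-225,0,0,0,0,20]]]'
python3 - <<'E'
from h import *
from bench import ctrl
print(row(ctrl.get_state(),.55,.351,.0135,-2.4))
E
```

```text
time: 8.15
position: [0.4928, 0.1158, 0.1273]
tool_rot: [3.14, -0.067, 0.001]
ft_force: [0.2, 1.1, -1.4]
grip_width: 0.472
grip_force: 40.0
time: 8.85
position: [0.5327, 0.3433, 0.1266]
tool_rot: [-3.137, 0.059, 0.003]
ft_force: [-0.9, 0.1, 0.3]
grip_width: 0.47
grip_force: 40.0
(array([ 17.3,  -7.9, 113.1]), array([-0.2,  0.1,  0.2]), 'psi now', np.float64(-2.2))
```

```bash
python3 -m jog '[[[10,-4,35,0,0,0,20],[17,-8,75,0,0,0,20],[17,-8,105,0,0,0,20],[17,-8,112,0,0,0,20],[17,-8,112,0,0,0,60],[17,-8,112,0,0,0,60],[17,-8,112,0,0,0,60],[17,-8,90,0,0,0,60],[17,-8,45,0,0,0,60],[17,-8,0,0,0,0,87]]]'
python3 - <<'E'
from h import *
from bench import ctrl
# next clamp C2: origin (.4286,-.0246) yaw 12.3
print(row(ctrl.get_state(),.430,-.0246,.127,12.3))
E
```

```text
time: 9.85
position: [0.5519, 0.345, 0.1297]
tool_rot: [-3.141, 0.068, -0.001]
ft_force: [1.2, 0.4, 0.5]
grip_width: 0.721
grip_force: 0.0
(array([-105.7,  374.5,    2.5]), array([ -0. ,  -0.1, -14.8]), 'psi now', np.float64(-2.5))
```

```bash
python3 -m jog '[[[-12,42,-20,0,0,-2,87],[-24,84,-30,0,0,-5,87],[-36,126,-30,0,0,-10,87],[-48,168,-30,0,0,-14.8,87],[-60,210,-30,0,0,-14.8,87],[-72,255,-30,0,0,-14.8,87],[-84,300,-30,0,0,-14.8,87],[-96,340,-30,0,0,-14.8,87],[-106,374,-30,0,0,-14.8,87],[-106,374,-30,0,0,-14.8,87]]]'
python3 -m jog '[[[0,0,0,0,0,0,87],[0,0,0,0,0,0,87]]]'
cat > look.py <<'E'
import sys
from h import *
from bench import ctrl
n=sys.argv[1];d=ctrl.get_image('wrist');s=ctrl.get_state();print(s['position'],s['grip_width'])
c,r=np.meshgrid(np.arange(700),np.arange(500));X=float(sys.argv[2]);Y=float(sys.argv[3])
o=wr(d,X-r/1400,Y-c/1400,.02);cv2.imwrite(f'pics/{n}.png',o[:,:,::-1])
pickle.dump(d,open('wrist.pkl','wb'))
# clamps: dark grips at height ~22 mm, from depth
P=xyzw(d);x,y,z=P[...,0],P[...,1],P[...,2];ok=(d['depth']>0)&(z>.012)&(z<.03)&(x>.36)&(x<.7)&(y>-.24)&(y<.165)
g=d['image'].max(2);q=(P[ok],g[ok])
m=np.zeros((800,900),np.uint8);m[((x[ok]-.3)*2000).astype(int),((y[ok]+.25)*2000).astype(int)]=1
m=cv2.morphologyEx(m,cv2.MORPH_CLOSE,np.ones((9,9)))
k,l,st,_=cv2.connectedComponentsWithStats(m)
for i in range(1,k):
    if st[i,4]<600: continue
    p=np.argwhere(l==i);p=p/2000+[.3,-.25]
    w,v=np.linalg.eigh(np.cov(p.T));a=v[:,1]*np.sign(v[0,1]);t=(p-p.mean(0))@a;n_=(p-p.mean(0))@[-a[1],a[0]]
    tip=p[t>t.max()-.006].mean(0);e=n_[t<t.min()+.03];
    nv=np.array([-a[1],a[0]]);b=p.mean(0)+a*(t.min()+.004)+nv*(e.max()+e.min())/2
    h=tip-b;yaw=np.degrees(np.arctan2(h[1],h[0]));u=h/np.linalg.norm(h)
    print('blob',st[i,4]//4,'origin',(b+u*.018).round(4),'yaw',yaw.round(1),'len',np.ptp(t).round(3),'wid',np.ptp(n_).round(3))
E
python3 look.py w4 .66 .2
```

```text
time: 10.85
position: [0.4287, -0.0292, 0.1586]
tool_rot: [3.12, 0.324, 0.002]
ft_force: [0.2, 0.1, 0.4]
grip_width: 1.0
grip_force: 0.0
time: 11.05
position: [0.4304, -0.0227, 0.1581]
tool_rot: [3.122, 0.34, 0.003]
ft_force: [0.7, -1.0, -0.5]
grip_width: 0.999
grip_force: 0.0
[ 0.43035785 -0.02255094  0.15791227] 0.9970257035356314
blob 1223 origin [ 0.4307 -0.0239] yaw 12.7 len 0.093 wid 0.045
blob 1288 origin [0.4458 0.087 ] yaw 12.7 len 0.094 wid 0.046
blob 907 origin [0.5336 0.0135] yaw -18.7 len 0.04 wid 0.04
blob 1267 origin [ 0.5438 -0.0819] yaw -42.2 len 0.056 wid 0.056
blob 327 origin [0.5994 0.0652] yaw -3.8 len 0.055 wid 0.01
blob 239 origin [0.6088 0.099 ] yaw -26.6 len 0.044 wid 0.009
```

The depth blobs confirm C2's pose, so I'll descend and squeeze it.

```bash
python3 -m jog '[[[0,0,45,0,0,0,87],[0,0,90,0,0,0,87],[0,0,130,0,0,0,87],[0,0,160,0,0,0,87],[0,0,175,0,0,0,87],[0,0,181,0,0,0,87],[0,0,181,0,0,0,87]]]' 20
python3 -m jog '[[[0,0,0,0,0,0,60],[0,0,0,0,0,0,20],[0,0,0,0,0,0,20],[0,0,0,0,0,0,20],[0,0,0,0,0,0,20],[0,0,0,0,0,0,20],[0,0,0,0,0,0,20],[0,0,0,0,0,0,20],[0,0,0,0,0,0,20]]]' 20
```

```text
time: 11.8
position: [0.4296, -0.0229, -0.0241]
tool_rot: [-3.122, -0.339, 0.001]
ft_force: [-0.2, -0.7, 0.3]
grip_width: 1.003
grip_force: 0.0
time: 12.7
position: [0.4296, -0.0243, -0.0237]
tool_rot: [3.123, 0.336, -0.0]
ft_force: [-1.3, -1.1, 2.8]
grip_width: 0.395
grip_force: 20.0
```

34.4 mm at 20 N, so C2 is slack and goes to the tray.

```bash
python3 -m jog '[[[0,0,-15,0,0,0,20],[0,0,-50,0,0,0,20],[0,0,-95,0,0,0,20],[0,0,-125,0,0,0,20],[0,0,-130,0,0,0,20],[0,0,-130,0,0,0,20]]]' 30
python3 - <<'E'
from h import *
from bench import ctrl
print(row(ctrl.get_state(),.519,-.323,.107,-11))
E
```

```text
time: 13.3
position: [0.4301, -0.0243, 0.1066]
tool_rot: [3.122, 0.336, 0.002]
ft_force: [0.3, -0.5, -1.4]
grip_width: 0.38
grip_force: 29.9
(array([2.340e+01, 3.108e+02, 1.000e-01]), array([ 0.1, -0.1, 23.3]), 'psi now', np.float64(12.3))
```

```bash
python3 -m jog '[[[3,40,0,0,0,3,20],[6,80,0,0,0,7,20],[9,122,0,0,0,12,20],[12,164,0,0,0,17,20],[16,206,0,0,0,22,20],[19,248,0,0,0,23.3,20],[22,285,0,0,0,23.3,20],[23.4,311,0,0,0,23.3,20],[23.4,311,0,0,0,23.3,20],[23.4,311,0,0,0,23.3,20]]]'
python3 - <<'E'
from h import *
from bench import ctrl
s=ctrl.get_state()
print(row(s,.519,-.323,.0135,-11))
E
```

```text
time: 14.3
position: [0.5173, -0.322, 0.1033]
tool_rot: [-3.124, 0.302, 0.006]
ft_force: [-0.2, 0.7, -0.9]
grip_width: 0.383
grip_force: 29.9
(array([ 2.2,  1. , 89.7]), array([-0.2,  0.2, -0. ]), 'psi now', np.float64(-11.0))
```

```bash
python3 -m jog '[[[0,0,35,0,0,0,20],[0,0,70,0,0,0,20],[0,0,88,0,0,0,20],[0,0,88,0,0,0,20],[0,0,88,0,0,0,60],[0,0,88,0,0,0,60],[0,0,88,0,0,0,60],[0,0,50,0,0,0,60],[0,0,0,0,0,0,60],[0,0,-30,0,0,0,87]]]'
python3 - <<'E'
from h import *
from bench import ctrl
s=ctrl.get_state()
# C4 origin (.6036,.0811) yaw -14.2 ; observe from there at height
print(row(s,.603,.0811,.13,-14.2))
E
```

```text
time: 15.3
position: [0.5207, -0.3237, 0.1414]
tool_rot: [3.124, -0.301, 0.009]
ft_force: [0.3, -0.7, -0.4]
grip_width: 0.717
grip_force: 0.0
(array([   3.5, -413.1,   10.4]), array([ 0.1, -0.3,  3.2]), 'psi now', np.float64(-11.0))
```

```bash
python3 -m jog '[[[0,-45,-15,0,0,0,87],[0,-90,-20,0,0,1,87],[0,-135,-20,0,0,2,87],[0,-180,-20,0,0,3.2,87],[0,-225,-20,0,0,3.2,87],[0,-270,-20,0,0,3.2,87],[0,-315,-20,0,0,3.2,87],[2,-360,-20,0,0,3.2,87],[3,-395,-20,0,0,3.2,87],[3.5,-413,-20,0,0,3.2,87]]]'
python3 -m jog '[[[0,0,0,0,0,0,87],[0,0,0,0,0,0,87]]]'
python3 look.py w5 .8 .2
```

```text
time: 16.3
position: [0.6014, 0.0869, 0.1579]
tool_rot: [-3.116, 0.38, -0.004]
ft_force: [-0.1, 0.7, -0.1]
grip_width: 0.994
grip_force: 0.0
time: 16.5
position: [0.6013, 0.0809, 0.1569]
tool_rot: [3.116, -0.389, 0.002]
ft_force: [-0.0, -1.3, -0.1]
grip_width: 1.004
grip_force: 0.0
[0.60126294 0.07971756 0.15666707] 0.9952358999221161
blob 231 origin [0.4491 0.0704] yaw 22.6 len 0.046 wid 0.01
blob 204 origin [0.457  0.1055] yaw -1.9 len 0.042 wid 0.007
blob 815 origin [0.5335 0.0184] yaw -49.5 len 0.046 wid 0.04
blob 1191 origin [ 0.5448 -0.0908] yaw 51.8 len 0.056 wid 0.055
blob 1252 origin [0.6051 0.0831] yaw -15.8 len 0.094 wid 0.045
```

View pics/w5.png

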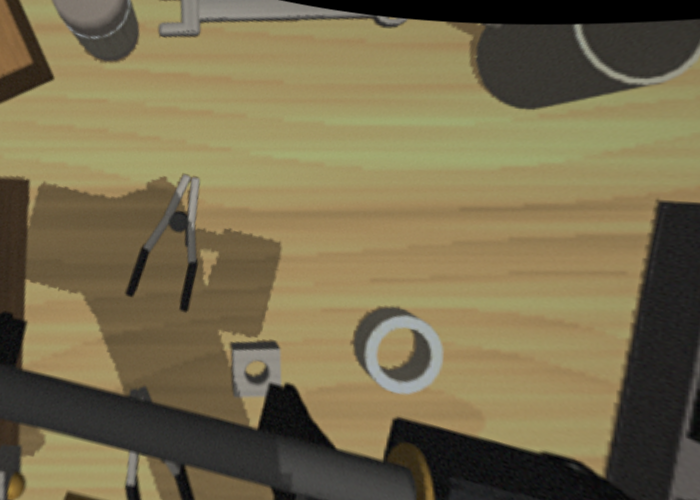

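Picture shows C4's grip ends at (131,294)/(185,309), the nut at (256,370) and the bin wall on the left. I'll approach with a small offset away from the bin wall.

```bash
python3 - <<'E'
from h import *
from bench import ctrl
print(row(ctrl.get_state(),.605,.075,-.021,-15))
E
```

```text
(array([  4.6,   3.4, 177.7]), array([ 0.1, -0.1,  0.7]), 'psi now', np.float64(-14.3))
```

```bash
python3 -m jog '[[[4.5,3.5,40,0,0,0.7,87],[4.5,3.5,85,0,0,0.7,87],[4.5,3.5,130,0,0,0.7,87],[4.5,3.5,157,0,0,0.7,87],[4.5,3.5,170,0,0,0.7,87],[4.5,3.5,177,0,0,0.7,87],[4.5,3.5,177,0,0,0.7,87]]]' 20
python3 -m jog '[[[0,0,0,0,0,0,60],[0,0,0,0,0,0,20],[0,0,0,0,0,0,20],[0,0,0,0,0,0,20],[0,0,0,0,0,0,20],[0,0,0,0,0,0,20],[0,0,0,0,0,0,20],[0,0,0,0,0,0,20],[0,0,0,0,0,0,20]]]' 20
```

```text
time: 17.25
position: [0.605, 0.0763, -0.0204]
tool_rot: [3.114, -0.41, 0.001]
ft_force: [0.4, 0.3, 0.5]
grip_width: 1.003
grip_force: 0.0
time: 18.15
position: [0.6043, 0.0778, -0.0206]
tool_rot: [-3.115, 0.407, 0.001]
ft_force: [-1.7, 1.0, 2.0]
grip_width: 0.387
grip_force: 19.9
```

C4 is slack (33.7 mm), so it goes to the tray.

```bash
python3 -m jog '[[[0,0,-15,0,0,0,20],[0,0,-50,0,0,0,20],[0,0,-95,0,0,0,20],[0,0,-135,0,0,0,20],[0,0,-150,0,0,0,20],[0,0,-150,0,0,0,20]]]' 30
python3 - <<'E'
from h import *
from bench import ctrl
print(row(ctrl.get_state(),.507,-.387,.128,-11))
E
```

```text
time: 18.75
position: [0.6064, 0.0772, 0.1323]
tool_rot: [-3.115, 0.408, -0.009]
ft_force: [-0.2, 0.6, -1.3]
grip_width: 0.356
grip_force: 29.9
(array([ 23.6, 474.1,   3.9]), array([-0. , -0.3, -3.9]), 'psi now', np.float64(-14.9))
```

```bash
python3 -m jog '[[[2,45,0,0,0,0,20],[5,93,0,0,0,0,20],[7,141,0,0,0,-1,20],[10,189,0,0,0,-2,20],[12,237,0,0,0,-3,20],[15,285,0,0,0,-3.9,20],[17,333,0,0,0,-3.9,20],[19,381,0,0,0,-3.9,20],[21,425,0,0,0,-3.9,20],[23.5,460,0,0,0,-3.9,20]]]'
python3 -m jog '[[[0,14,0,0,0,0,20],[0,14,0,0,0,0,20],[0,14,0,0,0,0,20]]]'
python3 - <<'E'
from h import *
from bench import ctrl
print(row(ctrl.get_state(),.507,-.387,.0135,-11))
E
```

```text
time: 19.75
position: [0.5054, -0.3764, 0.1262]
tool_rot: [-3.126, 0.306, 0.007]
ft_force: [0.6, 0.7, -0.5]
grip_width: 0.355
grip_force: 29.9
time: 20.05
position: [0.5064, -0.3845, 0.1279]
tool_rot: [-3.125, 0.298, 0.002]
ft_force: [-0.3, 0.6, -0.7]
grip_width: 0.354
grip_force: 29.9
(array([  1.2,   2.6, 114.4]), array([-0.1,  0.1,  0.1]), 'psi now', np.float64(-10.9))
```

```bash
python3 -m jog '[[[0,2,40,0,0,0,20],[0,2,80,0,0,0,20],[0,2,108,0,0,0,20],[0,2,113,0,0,0,20],[0,2,113,0,0,0,60],[0,2,113,0,0,0,60],[0,2,113,0,0,0,60],[0,2,75,0,0,0,60],[0,2,30,0,0,0,60],[0,2,-30,0,0,0,87]]]'
python3 look.py w6 .72 -.15
python3 - <<'E'
from h import *
from bench import ctrl
s=ctrl.get_state()
print(row(s,.446,.087,.13,12.5))
E
```

```text
time: 21.05
position: [0.5052, -0.3861, 0.1488]
tool_rot: [-3.125, 0.297, 0.005]
ft_force: [0.6, -0.7, 0.4]
grip_width: 0.72
grip_force: 0.0
[ 0.51005634 -0.38910681  0.15962605] 0.7540813777674322
blob 598 origin [0.5306 0.0101] yaw -29.5 len 0.044 wid 0.033
blob 1196 origin [ 0.5477 -0.0937] yaw 78.9 len 0.056 wid 0.055
(array([-152.9, -455.6,   25.9]), array([  0.4,  -0.5, -23.4]), 'psi now', np.float64(-10.9))
```

View pics/w6.png

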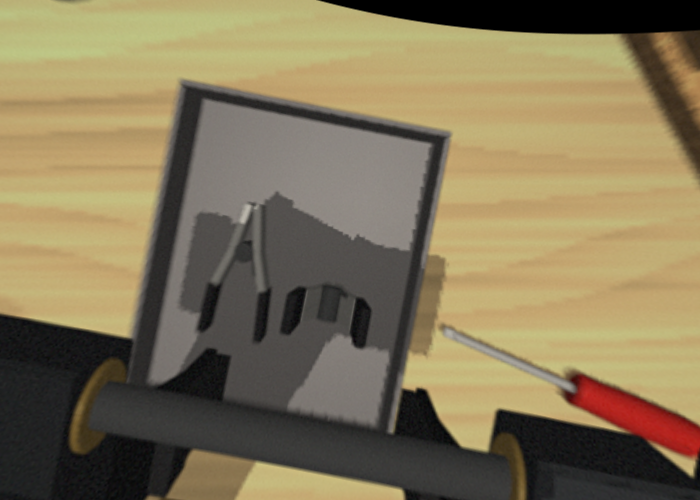

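First tray clamp lies flat at (240,270). The second, at (327,310), looks nose-down, so I'll check its height.

```bash
python3 -m jog '[[[0,0,0,0,0,0,87],[0,0,0,0,0,0,87],[0,0,0,0,0,0,87],[0,0,0,0,0,0,87]]]'
python3 - <<'E'
from h import *
from bench import ctrl
d=ctrl.get_image('wrist');P=xyzw(d);x,y,z=P[...,0],P[...,1],P[...,2]
m=(d['depth']>0)&(x>.44)&(x<.64)&(y<-.355)&(y>-.43)&(z>.012)&(z<.12)
q=P[m];print(len(q))
for lo in np.arange(.01,.12,.01):
    k=q[(q[:,2]>lo)&(q[:,2]<lo+.01)]
    if len(k)>3: print(lo.round(2),len(k),np.percentile(k,[3,97],axis=0)[:,:2].round(3).tolist())
c,r=np.meshgrid(np.arange(400),np.arange(300))
cv2.imwrite('pics/w7.png',np.hstack([wr(d,.65-r/1400,-.25-c/1400,.02),cv2.resize(ctrl.get_image('scene')['image'][200:290,120:240],(400,300))])[:,:,::-1])
E
```

```text
time: 21.5
position: [0.5049, -0.388, 0.1472]
tool_rot: [-3.125, 0.3, 0.004]
ft_force: [0.2, 0.4, -0.2]
grip_width: 0.989
grip_force: 0.0
2123
0.01 128 [[0.445, -0.43], [0.639, -0.358]]
0.02 149 [[0.445, -0.429], [0.639, -0.358]]
0.03 168 [[0.449, -0.43], [0.638, -0.362]]
0.04 756 [[0.446, -0.429], [0.639, -0.363]]
0.05 166 [[0.496, -0.4], [0.518, -0.373]]
0.06 158 [[0.495, -0.405], [0.519, -0.369]]
0.07 88 [[0.496, -0.407], [0.52, -0.368]]
0.08 88 [[0.496, -0.408], [0.52, -0.367]]
0.09 363 [[0.492, -0.408], [0.519, -0.363]]
0.1 59 [[0.496, -0.408], [0.517, -0.364]]
```

View pics/w7.png

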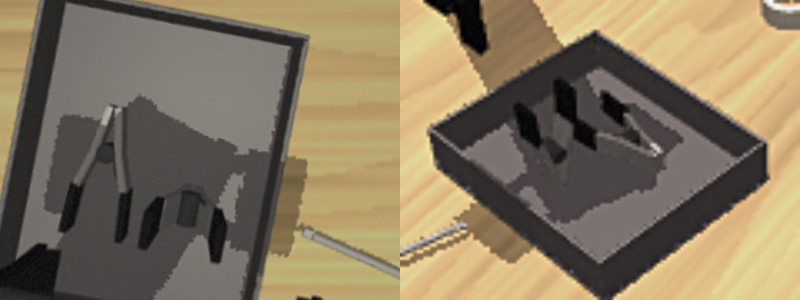

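The second clamp is standing on its nose at about (0.507,-0.387), with its top at 0.10 m. I'll topple it toward +x with closed fingers.

```bash
python3 -m jog '[[[-20,4,0,0,0,0,20],[-45,8,0,0,0,0,0],[-45,8,0,0,0,0,0],[-45,8,0,0,0,0,0],[-45,8,0,0,0,0,0],[-45,8,0,0,0,0,0],[-45,8,20,0,0,0,0],[-45,8,60,0,0,0,0],[-45,8,95,0,0,0,0],[-45,8,98,0,0,0,0]]]'
python3 -m jog '[[[0,0,3,0,0,0,0],[10,0,5,0,0,0,0],[20,0,5,0,0,0,0],[30,0,5,0,0,0,0],[40,0,5,0,0,0,0],[50,0,5,0,0,0,0],[60,0,5,0,0,0,0],[60,0,-30,0,0,0,0],[60,0,-70,0,0,0,0],[60,0,-100,0,0,0,87]]]'
python3 - <<'E'
from h import *
from bench import ctrl
d=ctrl.get_image('wrist');P=xyzw(d);x,y,z=P[...,0],P[...,1],P[...,2]
m=(d['depth']>0)&(x>.44)&(x<.62)&(y<-.285)&(y>-.43)&(z>.012)&(z<.12)
q=P[m];print(len(q))
for lo in np.arange(.01,.12,.01):
    k=q[(q[:,2]>lo)&(q[:,2]<lo+.01)]
    if len(k)>3: print(lo.round(2),len(k),np.percentile(k,[3,97],axis=0)[:,:2].round(3).tolist())
c,r=np.meshgrid(np.arange(400),np.arange(300))
cv2.imwrite('pics/w8.png',np.hstack([wr(d,.65-r/1400,-.25-c/1400,.02),cv2.resize(ctrl.get_image('scene')['image'][200:290,120:240],(400,300))])[:,:,::-1])
print(row(ctrl.get_state(),.446,.08,.15,12.5))
E
```

```text
time: 22.6
position: [0.4574, -0.3855, 0.0463]
tool_rot: [-3.121, 0.299, 0.011]
ft_force: [-0.9, 1.1, -0.1]
grip_width: 0.168
grip_force: 0.0
time: 23.6
position: [0.5202, -0.4, 0.1536]
tool_rot: [3.126, -0.301, 0.003]
ft_force: [0.3, -0.2, -0.0]
grip_width: 0.042
grip_force: 0.0
2513
0.01 289 [[0.488, -0.391], [0.61, -0.299]]
0.02 2193 [[0.492, -0.418], [0.608, -0.299]]
0.03 16 [[0.612, -0.287], [0.619, -0.285]]
0.04 15 [[0.611, -0.287], [0.62, -0.285]]
(array([-167. , -458. ,    3.7]), array([  0.3,  -0.4, -23.5]), 'psi now', np.float64(-11.0))
```

View pics/w8.png

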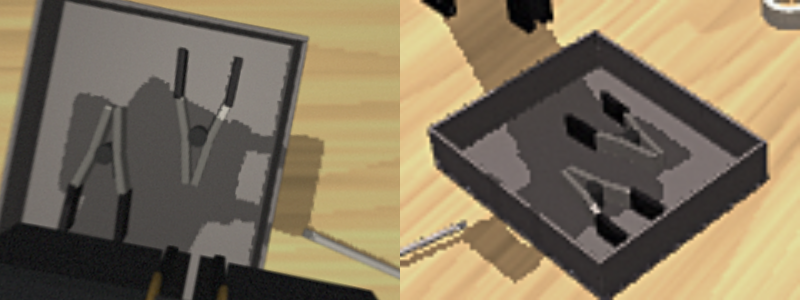

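Both tray clamps now lie flat inside. On to C1.

```bash
python3 -m jog '[[[-15,-42,0,0,0,-2,87],[-32,-88,0,0,0,-5,87],[-49,-134,0,0,0,-9,87],[-66,-180,0,0,0,-13,87],[-83,-226,0,0,0,-17,87],[-100,-272,0,0,0,-21,87],[-116,-318,0,0,0,-23.5,87],[-133,-364,0,0,0,-23.5,87],[-150,-410,0,0,0,-23.5,87],[-160,-440,0,0,0,-23.5,87]]]'
python3 -m jog '[[[-7,-15,0,0,0,0,87],[-7,-15,0,0,0,0,87],[-7,-15,0,0,0,0,87]]]'
python3 look.py w9 .66 .25
python3 - <<'E'
from h import *
from bench import ctrl
print(row(ctrl.get_state(),.446,.08,-.021,12.5))
E
```

```text
time: 24.7
position: [0.4449, 0.0666, 0.1511]
tool_rot: [3.122, 0.348, -0.0]
ft_force: [0.6, -0.9, 0.1]
grip_width: 0.972
grip_force: 0.0
time: 25.0
position: [0.436, 0.0741, 0.1511]
tool_rot: [3.122, 0.339, -0.0]
ft_force: [0.3, -0.7, 0.4]
grip_width: 0.999
grip_force: 0.0
[0.43621015 0.07369759 0.15109718] 1.0018658025174718
blob 1242 origin [0.4451 0.0881] yaw 12.4 len 0.094 wid 0.045
blob 934 origin [0.536  0.0165] yaw -1.0 len 0.036 wid 0.036
blob 1238 origin [ 0.5436 -0.0889] yaw 40.5 len 0.056 wid 0.056
(array([ 10.9,  -4.2, 172.1]), array([ 0. ,  0. , -0.2]), 'psi now', np.float64(12.3))
```

```bash
python3 -m jog '[[[13,-4,40,0,0,0,87],[13,-4,85,0,0,0,87],[13,-4,125,0,0,0,87],[13,-4,152,0,0,0,87],[13,-4,165,0,0,0,87],[13,-4,172,0,0,0,87],[13,-4,172,0,0,0,87]]]' 20
python3 -m jog '[[[0,0,0,0,0,0,60],[0,0,0,0,0,0,20],[0,0,0,0,0,0,20],[0,0,0,0,0,0,20],[0,0,0,0,0,0,20],[0,0,0,0,0,0,20],[0,0,0,0,0,0,20],[0,0,0,0,0,0,20],[0,0,0,0,0,0,20]]]' 20
```

```text
time: 25.75
position: [0.4481, 0.0819, -0.0208]
tool_rot: [-3.123, -0.34, 0.001]
ft_force: [0.1, 0.7, 0.1]
grip_width: 1.001
grip_force: 0.0
time: 26.65
position: [0.4476, 0.0827, -0.0207]
tool_rot: [3.123, 0.342, -0.0]
ft_force: [-1.4, 0.0, 3.8]
grip_width: 0.386
grip_force: 19.5
```

C1 is slack too, so it goes to the tray.

```bash
python3 -m jog '[[[0,0,0,0,0,0,20],[0,0,0,0,0,0,20],[0,0,-20,0,0,0,20],[0,0,-60,0,0,0,20],[0,0,-100,0,0,0,20],[0,0,-135,0,0,0,20],[0,0,-150,0,0,0,20],[0,0,-150,0,0,0,20]]]' 40
python3 - <<'E'
from h import *
from bench import ctrl
print(row(ctrl.get_state(),.525,-.361,.128,-11))
E
```

```text
time: 27.45
position: [0.4497, 0.0822, 0.1312]
tool_rot: [3.121, 0.34, 0.008]
ft_force: [-0.2, -0.0, -1.0]
grip_width: 0.377
grip_force: 39.2
(array([-21.9, 449. ,   4.3]), array([ 0.1, -0.3, 23.4]), 'psi now', np.float64(12.4))
```

```bash
python3 -m jog '[[[-2,35,0,0,0,2,20],[-4,75,0,0,0,5,20],[-6,118,0,0,0,9,20],[-8,163,0,0,0,13,20],[-10,208,0,0,0,17,20],[-12,253,0,0,0,21,20],[-14,298,0,0,0,23.4,20],[-17,343,0,0,0,23.4,20],[-19,385,0,0,0,23.4,20],[-21,420,0,0,0,23.4,20]]]'
python3 -m jog '[[[0,0,0,0,0,0,20],[0,0,0,0,0,0,20]]]'
python3 - <<'E'
from h import *
from bench import ctrl
print(row(ctrl.get_state(),.525,-.361,.009,-11))
E
```

```text
time: 28.45
position: [0.5167, -0.3345, 0.1262]
tool_rot: [-3.126, 0.301, 0.005]
ft_force: [-0.6, 1.0, -0.6]
grip_width: 0.378
grip_force: 39.2
time: 28.65
position: [0.5168, -0.332, 0.1264]
tool_rot: [-3.124, 0.301, 0.005]
ft_force: [0.4, 0.5, -0.7]
grip_width: 0.381
grip_force: 39.2
(array([ 14. ,  27.2, 117.3]), array([-0.1,  0.2, -0. ]), 'psi now', np.float64(-11.0))
```

```bash
python3 -m jog '[[[10,20,20,0,0,0,20],[14,27,60,0,0,0,20],[14,27,95,0,0,0,20],[14,27,108,0,0,0,20],[14,27,114,0,0,0,20],[14,27,114,0,0,0,60],[14,27,114,0,0,0,60],[14,27,114,0,0,0,60],[14,27,75,0,0,0,60],[14,27,30,0,0,0,60]]]'
python3 -m jog '[[[0,0,-50,0,0,0,60],[0,0,-60,0,0,0,20],[0,0,-60,0,0,0,0],[0,0,-60,0,0,0,0],[0,0,-60,0,0,0,0]]]'
python3 - <<'E'
from h import *
from bench import ctrl
d=ctrl.get_image('wrist');P=xyzw(d);x,y,z=P[...,0],P[...,1],P[...,2]
m=(d['depth']>0)&(x>.44)&(x<.62)&(y<-.285)&(y>-.43)&(z>.012)&(z<.15)
q=P[m]
for lo in np.arange(.01,.15,.01):
    k=q[(q[:,2]>lo)&(q[:,2]<lo+.01)]
    if len(k)>3: print(lo.round(2),len(k),np.percentile(k,[3,97],axis=0)[:,:2].round(3).tolist())
c,r=np.meshgrid(np.arange(400),np.arange(300))
b=ctrl.get_image('side');pickle.dump(b,open('side2.pkl','wb'));pickle.dump(ctrl.get_image('scene'),open('scene2.pkl','wb'))
cv2.imwrite('pics/w10.png',np.hstack([wr(d,.65-r/1400,-.25-c/1400,.02),cv2.resize(b['image'][200:380,150:390],(400,300))])[:,:,::-1])
E
```

```text
time: 29.65
position: [0.5258, -0.3607, 0.0997]
tool_rot: [-3.126, 0.298, 0.003]
ft_force: [0.5, -0.8, -0.4]
grip_width: 0.669
grip_force: 0.0
time: 30.15
position: [0.5254, -0.3607, 0.1572]
tool_rot: [-3.126, 0.299, 0.005]
ft_force: [0.5, -0.4, 0.9]
grip_width: 0.413
grip_force: 0.0
0.01 204 [[0.446, -0.429], [0.616, -0.286]]
0.02 1822 [[0.487, -0.419], [0.609, -0.299]]
0.03 58 [[0.442, -0.428], [0.619, -0.286]]
0.04 1209 [[0.507, -0.382], [0.594, -0.338]]
0.05 12 [[0.508, -0.355], [0.557, -0.339]]
```

View pics/w10.png

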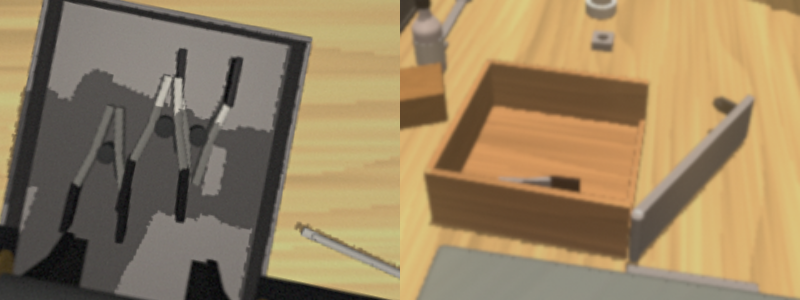

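Three clamps are in the tray and one is flat in the bin. The gate is open, hinged at the bin's +y front corner. I'll measure the gate next.

```bash
python3 -m jog '[[[0,0,0,0,0,0,0],[0,0,0,0,0,0,0],[0,0,0,0,0,0,0],[0,0,0,0,0,0,0]]]' | tail -2
python3 - <<'E'
from h import *
from bench import ctrl
s=ctrl.get_state()
for n in('side2','scene2'):
    d=pickle.load(open(n+'.pkl','rb'));P=xyz(d);x,y,z=P[...,0],P[...,1],P[...,2]
    m=(d['depth']>0)&(z>.071)&(z<.08)&(x>.25)&(x<.445)&(y>.12)&(y<.44);q=P[m][:,:2]
    c=q.mean(0);w,v=np.linalg.eigh(np.cov(q.T));a=v[:,1]*np.sign(v[1,1]);t=(q-c)@a
    print(n,len(q),'ends',c+a*np.percentile(t,1),c+a*np.percentile(t,99),'angle',np.arctan2(-(-a[0]),a[1]).round(3),'thick',np.ptp((q-c)@[-a[1],a[0]]).round(3))
    m=(z>.074)&(z<.086)&(x>.465)&(x<.72)&(y>.16)&(y<.42);print(cv2.boxPoints(cv2.minAreaRect(P[m][:,:2].astype(np.float32))).round(3).tolist())
    m=(d['depth']>0)&(z>.006)&(z<.05)&(x>.46)&(x<.68)&(y>.21)&(y<.38);print('bin content',m.sum())
print(row(s,.40,.05,.15,0))
E
```

```text
grip_width: 0.008
grip_force: 0.0
side2 550 ends [0.32653169 0.20429254] [0.44458525 0.3897573 ] angle 0.567 thick 0.011
[[0.4580000042915344, 0.1940000057220459], [0.6729999780654907, 0.1860000044107437], [0.6809999942779541, 0.39399999380111694], [0.4650000035762787, 0.4020000100135803]]
bin content 4016
scene2 115 ends [0.32802701 0.20022964] [0.44589114 0.38569805] angle 0.566 thick 0.021
[[0.46000000834465027, 0.18799999356269836], [0.675000011920929, 0.18000000715255737], [0.6830000281333923, 0.3930000066757202], [0.46700000762939453, 0.4009999930858612]]
bin content 501
(array([-202.2, -379.8,    9.2]), array([  0. ,   0. , -10.9]), 'psi now', np.float64(-10.9))
```

```bash
python3 -m jog '[[[-18,-42,0,0,0,-2,0],[-38,-88,0,0,0,-5,0],[-58,-134,0,0,0,-8,0],[-78,-180,0,0,0,-10.9,0],[-98,-226,0,0,0,-10.9,0],[-118,-272,0,0,0,-10.9,0],[-138,-318,0,0,0,-10.9,0],[-155,-358,0,0,0,-10.9,0],[-155,-358,0,0,0,-10.9,0],[-155,-358,0,0,0,-10.9,0]]]'
python3 -m jog '[[[-5,-45,0,0,0,0,0],[-12,-90,0,0,0,0,0],[-20,-135,0,0,0,0,0],[-35,-180,0,0,0,0,0],[-55,-220,0,0,0,0,0],[-75,-260,0,0,0,0,0],[-95,-295,0,0,0,0,0],[-95,-310,0,0,0,0,0],[-95,-310,0,0,0,0,0],[-95,-310,0,0,0,0,0]]]'
python3 - <<'E'
from h import *
from bench import ctrl
print(row(ctrl.get_state(),.345,.33,.004,0))
E
```

```text
time: 31.7
position: [0.4423, 0.0201, 0.1596]
tool_rot: [3.139, 0.004, 0.002]
ft_force: [-0.1, -0.9, 0.3]
grip_width: 0.004
grip_force: 0.0
time: 32.7
position: [0.3481, 0.3285, 0.159]
tool_rot: [-3.141, 0.002, 0.003]
ft_force: [0.0, -0.4, -0.0]
grip_width: 0.008
grip_force: 0.0
(array([ -2.8,  -1.4, 155. ]), array([-0. ,  0.1, -0.1]), 'psi now', np.float64(-0.1))
```

```bash
python3 -m jog '[[[-3,0,45,0,0,0,0],[-3,0,90,0,0,0,0],[-3,0,130,0,0,0,0],[-3,0,150,0,0,0,0],[-3,0,150,0,0,0,0]]]'
python3 -m jog '[[[8,5,0,0,0,0,0],[16,12,0,0,0,0,0],[24,20,0,0,0,0,0],[31,29,0,0,0,0,0],[38,38,0,0,0,0,0],[45,47,0,0,0,0,0],[51,57,0,0,0,0,0],[57,67,0,0,0,0,0],[62,77,0,0,0,0,0],[62,77,0,0,0,0,0]]]'
python3 - <<'E'
from h import *
from bench import ctrl
d=ctrl.get_image('side');P=xyz(d);x,y,z=P[...,0],P[...,1],P[...,2]
m=(d['depth']>0)&(z>.071)&(z<.08)&(x>.25)&(x<.452)&(y>.12)&(y<.44);q=P[m][:,:2]
print(len(q));l=cv2.fitLine(q.astype(np.float32),cv2.DIST_HUBER,0,.01,.01).ravel();print('gate',np.arctan(l[0]/l[1])-.038,l[2:])
E
```

```text
time: 33.2
position: [0.3436, 0.3255, 0.0065]
tool_rot: [3.137, -0.005, -0.007]
ft_force: [-0.1, -1.1, 0.8]
grip_width: 0.002
grip_force: 0.0
time: 34.2
position: [0.4072, 0.2505, 0.009]
tool_rot: [3.14, -0.005, -0.0]
ft_force: [0.3, 0.6, 1.1]
grip_width: -0.001
grip_force: 0.0
232
gate 0.08510727 [0.4451071  0.35163316]
```

```bash
python3 -m jog '[[[4,5,0,0,0,0,0],[8,10,0,0,0,0,0],[12,15,0,0,0,0,0],[16,15,0,0,0,0,0],[20,15,0,0,0,0,0],[23,15,0,0,0,0,0],[23,15,0,0,0,0,0]]]'
python3 -m jog '[[[2,0,0,0,0,0,0],[4,0,0,0,0,0,0],[6,0,0,0,0,0,0],[6,0,0,0,0,0,0]]]'
```

```text
time: 34.95
position: [0.4274, 0.2365, 0.0085]
tool_rot: [3.139, 0.0, -0.006]
ft_force: [-3.0, -2.0, 1.3]
grip_width: 0.006
grip_force: 1.5
time: 35.35
position: [0.4295, 0.2362, 0.0084]
tool_rot: [3.136, 0.0, -0.017]
ft_force: [-16.7, -4.7, 12.7]
grip_width: 0.009
grip_force: 7.8
```

```bash
python3 -m jog '[[[2,0,0,0,0,0,0],[2,0,0,0,0,0,0],[2,0,0,0,0,0,0]]]' ; python3 - <<'E'
from h import *
from bench import ctrl
d=ctrl.get_image('side')
P=xyz(d);x,y,z=P[...,0],P[...,1],P[...,2]
m=(d['depth']>0)&(z>.06)&(z<.08)&(x>.25)&(x<.458)&(y>.12)&(y<.44);q=P[m][:,:2]
l=cv2.fitLine(q.astype(np.float32),cv2.DIST_HUBER,0,.01,.01).ravel();print('gate',np.arctan(l[0]/l[1])-.038,l[2:],len(q))
cv2.imwrite('pics/g1.png',cv2.resize(d['image'][230:370,160:380],(792,504))[:,:,::-1])
E
```

```text
time: 35.65
position: [0.4294, 0.2361, 0.0082]
tool_rot: [3.135, 0.001, -0.022]
ft_force: [-21.7, -5.3, 17.5]
grip_width: 0.008
grip_force: 10.3
gate -0.014051134 [0.45243505 0.3598768 ] 338
```

View pics/g1.png

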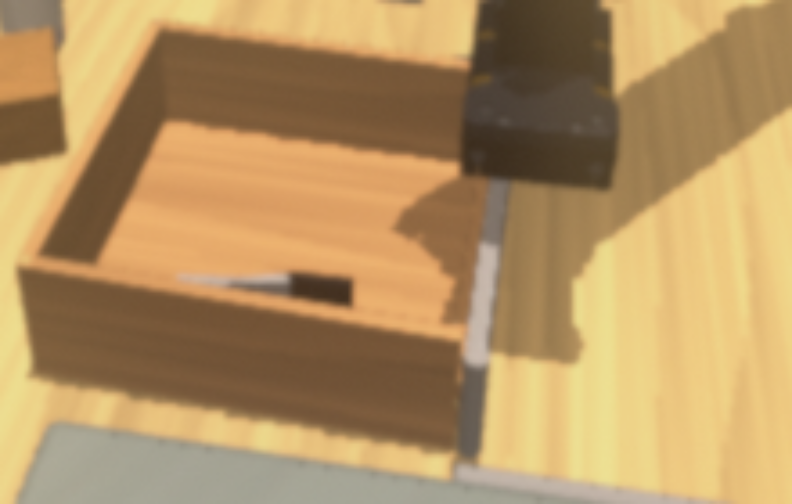

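The gate looks flush with the bin front at (480,300), and the force has risen without any further motion, so it's seated. I'll back off and verify.

```bash
python3 -m jog '[[[-8,0,0,0,0,0,0],[-12,0,0,0,0,0,0],[-12,0,-40,0,0,0,0],[-12,0,-90,0,0,0,0],[-12,20,-140,0,0,0,0],[-2,60,-160,0,0,0,0],[8,105,-160,0,0,0,0],[18,150,-160,0,0,0,0],[22,190,-160,0,0,0,0],[22,190,-160,0,0,0,0]]]' ; python3 - <<'E'
from h import *
from bench import ctrl
for n in('side','scene'):
    d=ctrl.get_image(n)
    P=xyz(d);x,y,z=P[...,0],P[...,1],P[...,2]
    m=(d['depth']>0)&(z>.06)&(z<.0785)&(x>.25)&(x<.458)&(y>.12)&(y<.44);q=P[m][:,:2]
    l=cv2.fitLine(q.astype(np.float32),cv2.DIST_HUBER,0,.01,.01).ravel();print(n,'gate',np.arctan(l[0]/l[1])-.038,l[2:],len(q))
    if n=='side': a=cv2.resize(d['image'][215:365,150:390],(400,250))
    else: b=cv2.resize(d['image'][110:270,120:340],(400,250))
cv2.imwrite('pics/g2.png',np.hstack([a,b])[:,:,::-1])
E
```

```text
time: 36.7
position: [0.4606, 0.0402, 0.1695]
tool_rot: [3.139, -0.017, 0.003]
ft_force: [0.8, 0.2, -0.0]
grip_width: 0.004
grip_force: 0.0
side gate -0.008751089 [0.4500658 0.2841914] 544
scene gate -2.2944063e-05 [0.45138958 0.26199213] 168
```

View pics/g2.png

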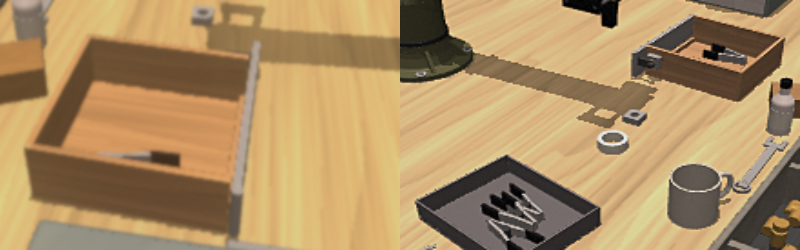

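The gate has stayed shut after release, at about 0 rad. The bin holds one clamp, the tray holds three, the bench is clear of clamps, and the robot is touching nothing.

```bash
python3 -c "
from bench import ctrl
print(ctrl.close_job())"
```

```text
the job is handed in; nothing more can be done
None
```

I found four clamps and sorted them (one stiff in the stock bin, three slack in the reject tray), then pushed the gate shut, where it stayed at about 0 rad after release, and handed in the job; no verdict was returned.

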